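Fit the chip shield and index its slide one hole

TASK

Lift the clear chip shield out of its wooden rack, touching only its rubber edges and never the clear faces, and stand it fully down in the steel slot on the sliding section, then let go of it. Then pull up the black lock-plunger knob, slide the section knob end first to the next hole in the rail (just one hole on) and let the pin drop fully home there. Finish still holding the knob with the pin home - do not let go - and leave the other things on the bench alone.

Things in the scene. Friction and masses are not known exactly. Their poses are not given: they have to be found in the camera images.
- rail: Fixed aluminium rail, 40 mm wide, 420 mm long (its own y axis), top 60 mm above the bench, on a dark foot plate 90 mm wide; origin at the centre of its underside. In its top a row of four square holes, 14 mm wide, 16 mm deep, on the centre line at y = -20, -70, -120 and -170 mm.
- sleeve (a point): Centre of the flat top of the sliding section: a grey sleeve on the rail, 56 mm wide, 240 mm long, top 70 mm above the bench; axes as the rail's. At its +y end it carries the shield slot, at its -y end the lock plunger. It slides knob end first, towards the rail's -y.
- carriage (a joint): Travel of the sliding section along the rail towards the rail's -y, in m: 0 at the start with the pin in the first hole (y = -20 mm); 0.050 with the pin over the next hole, 0.100 the one after. About 2 N of friction plus light damping. While the pin is in a hole it has about 2 mm of play each way.
- plunger (a joint): Lift of the spring lock plunger in m: 0 = pin fully home in a hole, stop at 0.022. The round 10 mm pin has a rounded end and reaches 15 mm into the rail: clear of the hole above 0.015. The spring pushes it down with about 3 N when home, 5 N when lifted; let down between holes it rides on the rail's top.
- knob (a point): Centre of the plunger's knob at half its height, on the plunger's axis; it moves with section and plunger. About 102 mm above the bench when the pin is home. Axes as the rail's.
- pull_knob: The knob itself: black, round, upright, 28 mm in diameter, 30 mm high, origin at the centre of its underside (87 mm above the bench when home). Below it is a 20 mm barrel, 16 mm high, on the flat top of the section; the slot is 165 mm away along the rail (+y).
- slot (a point): Centre of the floor of the steel shield slot on the section, 70 mm above the bench; axes as the rail's. The slot runs along y: 9 mm wide (x), 72 mm long between end walls, 28 mm deep; above its long walls outward flared lips widen the mouth to about 20 mm, their tops 40 mm above the slot floor.
- shield: Chip shield, a clear upright plate with a black rubber edge 6 mm broad all round: 6 mm thick (x), 64 mm wide (y), 120 mm high (z), 70 g. Origin at the centre of its bottom edge. It starts standing in the rack. Take it across its width, by the two upright edges, from above.
- pane: The clear part of the shield (52 by 108 mm, the shield less its rubber edge), same origin and axes as the shield. Robot must not touch it.
- rack: Fixed wooden rack in which the shield starts: base 75 x 120 x 12 mm, on it two walls along its y axis, 10 mm apart and 30 mm high, the slot floor 12 mm above the bench. Origin at the centre of its underside.
- bowl: Bystander: small turned wooden bowl, 104 mm wide, 45 mm high; origin under its centre.
- jar: Bystander: amber jar with a metal lid, 64 mm wide, 75 mm high; origin under its centre.
- finial: Bystander: small turned wooden finial standing upright, 48 mm wide, 88 mm high; origin under its centre.
- gouge: Bystander: turning tool with a wooden handle, 260 mm long, lying on the bench beyond the rail.
Things that resemble listed ones, but are neither listed nor needed, are in the scene too. Leave any yellow look-alike of the shield alone.

How it is judged:
On the way, in this order (a step that is already met when the one before it is completed fails the run):
1. the shield is lifted clear of the rack, held by its edges (z of shield in the frame of rack above 0.05 m and contact force between the fingers and shield above 1 N), for 0.1 s.
2. the shield stands in the slot, let go, the section still pinned in the first hole (z of shield in the frame of slot between -0.004 and 0.006 m and horizontal distance between shield and slot below 0.009 m and angle between shield's own z axis and vertical below 0.2 rad and angle between the y axis of shield and the y axis of slot, either way round below 0.15 rad and contact force between the fingers and shield below 0.2 N and value of joint carriage below 0.006 m and value of joint plunger below 0.003 m), for 0.3 s.
3. the plunger is pulled clear of the first hole (value of joint plunger above 0.0145 m and contact force between the fingers and pull_knob above 1 N and value of joint carriage below 0.02 m), for 0.1 s.
4. the pin is home in the next hole (value of joint carriage between 0.046 and 0.054 m and value of joint plunger below 0.003 m), for 0.2 s.
At the end, for the whole second after the job is handed in: Section at the next hole (0.050 m, within 4 mm), pin home (plunger below 3 mm), fingers still on the knob (over 2 N); the shield stands on the slot floor (height within 6 mm, sideways 9 mm, tilt under 0.2 rad), untouched by the fingers (all of step 4 and contact force between the fingers and pull_knob above 2 N and z of shield in the frame of slot between -0.004 and 0.006 m and horizontal distance between shield and slot below 0.009 m and angle between shield's own z axis and vertical below 0.2 rad and angle between the y axis of shield and the y axis of slot, either way round below 0.15 rad and contact force between the fingers and shield below 0.2 N); the arm keeps its last pose, push and grip.
It fails at once if the robot touched the clear face of the shield (contact force between any of the fingers, the arm and pane above 0.5 N).
It fails at once if the shield was tipped over or dropped (angle between shield's own z axis and vertical above 0.6 rad).
It fails at once if a bystander was disturbed (distance of any of bowl, jar, finial, gouge from where it was at the start of the episode above 0.03 m).
It also fails if it takes over 58 s, if anything falls off the work surface, if the arm or the gripper's body presses on something with over 40 N, if the wrist force passes 120 N, or if a joint passes its speed limit or range.

ROBOT

A 6-joint arm with a two-finger parallel gripper is mounted at the origin on the work surface. World frame = base frame: x ahead of the robot, y to its left, z up, the work surface at z = 0. Lengths are in m, angles in rad, forces in N, time in s.
With the tool pointing down it reaches from about 0.325 to 0.85 m from the base axis. Payload 15.5 kg.
Tool frame: the origin (TCP) lies at the very end of the fingers, on their centre line; the grasp point (between the pads) lies 19 mm behind it; z points along the fingers, y is the line along which they close (so a half turn about z gives the same grasp; the last joint's range is limited). The gripper opens to 91 mm and grips with 3 to 60 N. Pads are 32 mm wide; open, the fingers measure 118 mm over their backs; the gripper's body (76 mm by 178 mm) begins 60 mm behind the grasp point.
Start: joints at [-1.224, 0.494, 1.345, -0, 1.302, -0.096], TCP at [0.267, -0.565, 0.214] pointing down, gripper open.
Joint ranges: [-2.91, 2.91], [-0.82, 2.16], [0.22, 2.67], [-1.22, 4.37], [0.12, 2.79], [-3.08, 3.08]. Speed limits (rad/s): [1.89, 1.89, 2.57, 3.01, 3.01, 3.01].

INTERFACE

Orientations are given as a unit quaternion [w, x, y, z].
In Python, from plant import read_state, camera, camera_model, finish_job gives the robot as it stands.
- The arm moves only by the shell command python3 -m pendant 'ROWS' [FORCE]. ROWS is JSON, one flat list of numbers, 5 for each row, row after row: the shift along the tool's x, y, z in units of 0.25 m (1.0 is 0.25 m), then the turn about the tool's z in units of pi rad (1.0 is pi rad), then the opening, from -1 (shut) to 1 (fully open). A call has 1 to 5 rows; each row is the pose to reach, as a shift and turn from the pose commanded when the call began, along the tool's axes at that moment, turning the shorter way round; what a row does not reach only later rows make up. A row lasts 1/10 s, in which the tool goes at most 50 mm and 8.59 degrees, less where a joint would pass 70% of its speed; a pose out of reach is approached as far as the arm can. A call with a number of a shift or a turn outside -1 to 1 is refused whole. A call with a gripper value outside its range is refused whole. The fingers move at their own pace and stop on an object; FORCE is the grip in N (left out, the last holds). Time passes only in rows, so rows that repeat a pose let the fingers close. It gives the time, the measured TCP pose, the force, the opening and the grip force at its end, in the units of the state.
- read_state(): the state, without advancing time (a new reading comes with each control period).
- camera(name): name is "side" or "top" or "wrist"; returns the picture (480x640x3 uint8, red, green, blue); there is no depth.
- camera_model(name): a dict with "K" (3x3 intrinsics, pixels), "R" (3x3) and "t" (3): a world point X has camera coordinates R X + t. Camera axes: x right, y down, z forward; pixel columns grow to the right and rows downward; lengths in m; the calibration is good to about 2 mm. A picture is of the moment at which its call begins: read the wrist's pose just before it. camera_model takes no time and is no camera call; for the wrist camera it gives the pose at the moment of the call.
- finish_job(): hands the job in; it is judged then, once.
The state is a dict: "clock": time; "joint_positions": joint angles; "joint_velocities": joint speeds; "joint_efforts": joint torques, N m; "eef_pos": TCP position; "tcp_rot": TCP orientation; "contact_force": force on the tool from outside, world axes, zero at the start; "torque": the same for the moment, N m; "gripper_width": opening from 0.0 (shut) to 1.0 (fully open); "grasp_force": force on a finger pad.
Only numpy, scipy, OpenCV 4.12 (cv2) and the standard library are available. Lean on these libraries where they do the work, as an engineer would, in place of code of your own. Each camera call takes 0.05 s, during which the arm holds its last target. There are 200 camera calls.

## Working session

There is one attempt and no reset: what is moved stays moved. The work goes in short steps, Python scripts to look and compute and a shell command to move; the robot and the scene stay as the last step left them, time stands still between calls to the robot, and variables do not carry over. Pictures are saved under pics/ and viewed, at most 13 in all, crops included, and the job is handed in when it is done.

```bash
mkdir -p pics
python3 - <<'E'
from plant import *
import cv2, numpy as np
s=read_state();print(s)
for n in("side","top"):
    im=camera(n);cv2.imwrite(f"pics/{n}0.png",im[:,:,::-1])
    m=camera_model(n);print(n,np.round(m["K"],1).tolist(),np.round(m["R"],4).tolist(),np.round(m["t"],4).tolist())
E
```

```text
{'clock': 0.0, 'joint_positions': array([-1.22450214e+00,  4.94228795e-01,  1.34610739e+00,  1.04136036e-05,
        1.30248460e+00, -9.54835742e-02]), 'joint_velocities': array([-0.00012216,  0.00113816, -0.00052383, -0.00100381,  0.00025067,
       -0.0006682 ]), 'joint_efforts': array([-1.00406851e-03, -8.78828430e+01, -3.81858373e+01,  7.06065330e-02,
        5.33592829e-02, -1.44139472e-04]), 'eef_pos': array([ 0.26710837, -0.56464461,  0.21331794]), 'tcp_rot': array([-6.09872698e-04,  9.75703203e-01,  2.19095602e-01, -7.18253540e-05]), 'contact_force': array([-1.7285713 , -0.35747008, -0.75963521]), 'torque': array([-0.04942403,  0.00014564,  0.02496386]), 'grasp_force': 0.0, 'gripper_width': 1.0001400431088387}
side [[624.6, 0.0, 315.4], [0.0, 624.6, 242.5], [0.0, 0.0, 1.0]] [[-0.8298, -0.558, 0.0012], [-0.4208, 0.6244, -0.658], [0.3664, -0.5466, -0.753]] [0.4812, 0.2661, 1.2101]
top [[445.5, 0.0, 316.9], [0.0, 445.5, 235.4], [0.0, 0.0, 1.0]] [[-0.0139, -0.9997, 0.0186], [-0.9996, 0.0135, -0.0239], [0.0236, -0.0189, -0.9995]] [0.0377, 0.5342, 1.0233]
```

View pics/side0.png

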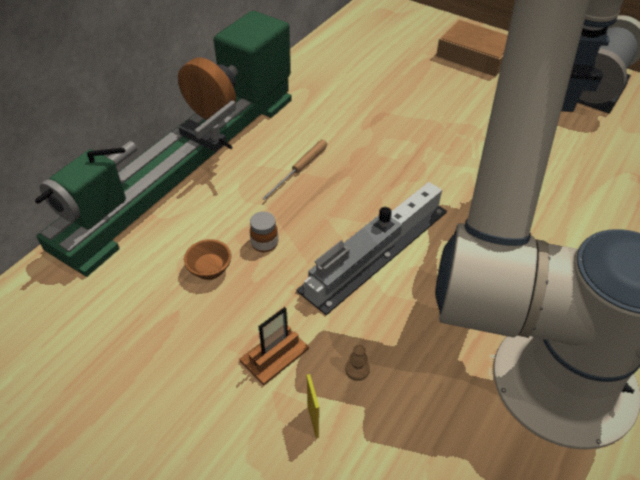

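View pics/top0.png

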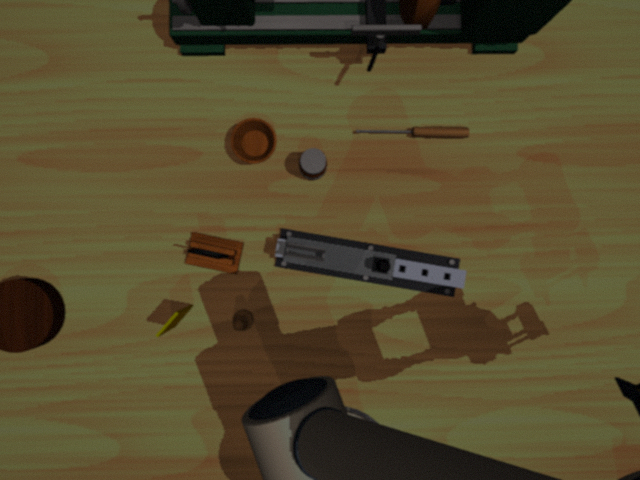

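The side picture shows the shield in its rack at (273,330), the slot at (332,257), the knob at (385,214) and the bowl, jar and finial at (207,258), (263,231) and (358,362). In the top picture the rack is at (213,252), the slot at (305,252) and the knob at (380,265).

Possible mix-ups for the shield are the clear plate with the black edge (side 273,330) and the yellow plate (side 313,405; top 175,318). I choose the black-edged one standing in the rack. There is only one knob candidate, the black knob at side (385,214). I'll check with a close crop.

Run:
```python
import cv2, numpy as np
s=cv2.imread("pics/side0.png");t=cv2.imread("pics/top0.png")
a=cv2.resize(s[300:390,230:320],(400,400),interpolation=cv2.INTER_CUBIC)
b=cv2.resize(t[210:300,175:265],(400,400),interpolation=cv2.INTER_CUBIC)
b=np.clip(b*1.6,0,255).astype(np.uint8)
c=cv2.resize(t[220:300,265:475],(800,305)[:2],interpolation=cv2.INTER_CUBIC)[:200+105]
c=cv2.resize(c,(525,200));c=np.clip(c*1.6,0,255).astype(np.uint8)
o=np.zeros((600,800,3),np.uint8);o[:400,:400]=a;o[:400,400:]=b;o[400:,:525]=c
cv2.imwrite("pics/crop.png",o)
```

```text
(no output)
```

View pics/crop.png

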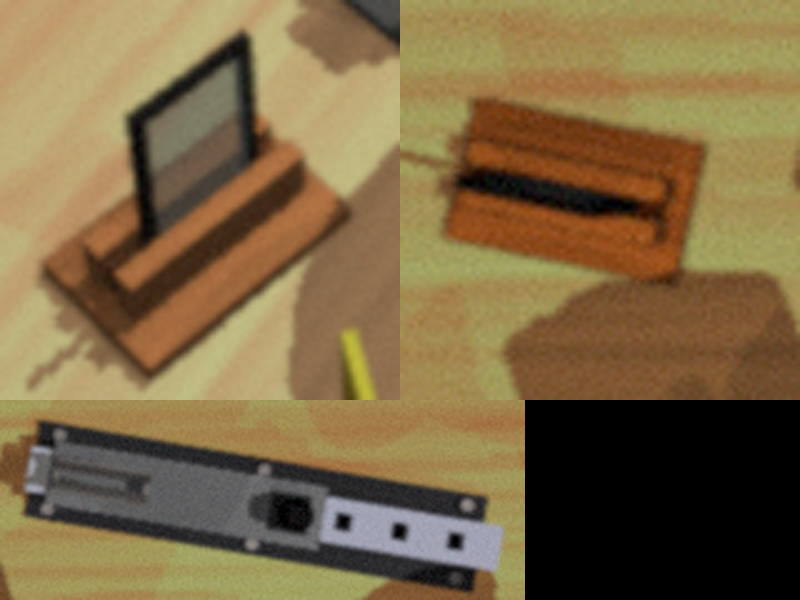

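The crop confirms the choice. It shows a clear plate with a black edge in the wooden rack, and three free rail holes next to the knob. I'll measure from these points next.

```bash
cat > h.py <<'E'
from plant import *
import numpy as np, cv2
def hit(n,p,z,m=None):
    m=m or camera_model(n);K,R,t=map(np.array,(m["K"],m["R"],m["t"]))
    d=R.T@np.linalg.inv(K)@[p[0],p[1],1];c=-R.T@t
    return (c+d*(z-c[2])/d[2])
def proj(n,X,m=None):
    m=m or camera_model(n);q=np.array(m["K"])@(np.array(m["R"])@X+m["t"]);return q[:2]/q[2]
E
python3 - <<'E'
from h import *
A=lambda u,v:(230+u*.225,300+v*.225)
B=lambda u,v:(175+(u-400)*.225,210+v*.225)
C=lambda u,v:(265+u*.4,220+(v-400)*.4)
h=[hit("top",C(*p),.06)[:2] for p in((344,522),(400,532),(456,541))]
print("holes",np.round(h,4),np.linalg.norm(h[0]-h[2]))
u=(h[0]-h[2])/np.linalg.norm(h[0]-h[2]);c=np.mean(h,0)
print("rail yaw of +y",np.arctan2(u[1],u[0]))
print("knob pred",c+u*.1, "slot pred",c+u*.265)
print("knob top",hit("top",C(292,510),.117),hit("side",(385,208.5),.117))
print("slot top",hit("top",C(100,483),.10))
a,b=hit("side",A(130,115),.132),hit("side",A(245,35),.132)
print("shield top",a,b,np.linalg.norm(a-b),(a+b)/2)
r=[B(472,97),B(705,145),B(677,280),B(445,238)]
R=np.array([hit("top",p,.012)[:2] for p in r]);print("rack",R.round(4),R.mean(0),[np.linalg.norm(R[i]-R[i-1]).round(4) for i in range(4)])
d=(R[0]+R[3]-R[1]-R[2]);print("rack yaw",np.arctan2(d[1],d[0]))
rs=[A(45,265),A(150,372),A(348,212)]
print("rack side",[hit("side",p,.012)[:2].round(4) for p in rs])
print("shield top",hit("top",B(460,180),.132),hit("top",B(640,205),.012))
s=read_state();q=s["tcp_rot"];print("tool x yaw",2*np.arctan2(q[2],q[1]))
E
```

```text
holes [[ 0.4577 -0.1555]
 [ 0.4482 -0.2046]
 [ 0.4396 -0.2539]] 0.10011490386603539
rail yaw of +y 1.3886603953362622
knob pred [ 0.46661092 -0.10632867] slot pred [0.49649747 0.05594207]
knob top [ 0.47131731 -0.10055204  0.117     ] [ 0.46890182 -0.10478032  0.117     ]
slot top [0.49557248 0.05773418 0.1       ]
shield top [0.50430376 0.29517863 0.132     ] [0.48858256 0.2366304  0.132     ] 0.06062220347825621 [0.49644316 0.26590452 0.132     ]
rack [[0.5467 0.3178]
 [0.5204 0.1986]
 [0.4512 0.2136]
 [0.4745 0.3321]] [0.4981747  0.26555211] [np.float64(0.0736), np.float64(0.1221), np.float64(0.0708), np.float64(0.1208)]
rack yaw 1.3649674029437064
rack side [array([0.5425, 0.3199]), array([0.4725, 0.3359]), array([0.4469, 0.2229])]
shield top [0.50485003 0.29207789 0.132     ] [0.48996553 0.23224755 0.012     ]
tool x yaw 0.441772281451162
```

Everything agrees. The hole spacing is 100.1 mm over two steps, the rack sides are about 72 × 121 mm, and the shield centre is near (0.497, 0.265). Next I'll write a helper that gives shifts in tool units.

```bash
cat >> h.py <<'E'
def yaw(q): return 2*np.arctan2(q[2],q[1])
def rel(p,th,p0=None,th0=None):
    s=read_state();p0=s["eef_pos"] if p0 is None else p0;th0=yaw(s["tcp_rot"]) if th0 is None else th0
    d=np.array(p)-p0;c,n=np.cos(th0),np.sin(th0)
    t=-(th-th0);t=(t+np.pi)%(2*np.pi)-np.pi
    return np.round([(c*d[0]+n*d[1])/.25,(n*d[0]-c*d[1])/.25,-d[2]/.25,t/np.pi],3)
E
python3 - <<'E'
from h import *
s=read_state();p=s["eef_pos"];th=yaw(s["tcp_rot"]);g=np.array([.495,.262,.29])
for f in(.27,.53,.78,1):
    q=p*[0,0,0]+s["eef_pos"]*(1-f)+g*f;q[2]=.29
    print(rel(q,-.195,p,th));p=q;th=-.195
E
```

```text
[ 0.604 -0.702 -0.306  0.203]
[ 0.066 -0.889 -0.     0.   ]
[ 0.063 -0.855 -0.     0.   ]
[ 0.056 -0.753 -0.     0.   ]
```

```bash
python3 -m pendant '[0.12,-0.14,-0.06,0.04,1, 0.24,-0.28,-0.12,0.08,1, 0.36,-0.42,-0.18,0.12,1, 0.48,-0.56,-0.24,0.16,1, 0.604,-0.702,-0.306,0.203,1]' 20
python3 -m pendant '[0.013,-0.178,0,0,1, 0.026,-0.356,0,0,1, 0.04,-0.53,0,0,1, 0.053,-0.71,0,0,1, 0.066,-0.889,0,0,1]'
python3 -c "
from h import *
print(rel([.495,.262,.29],-.195))"
```

```text
clock: 0.6
eef_pos: [0.3286, -0.3399, 0.2906]
tcp_rot: [-0.0, 0.995, -0.101, -0.0]
contact_force: [0.4, -0.2, 0.5]
gripper_width: 0.996
grasp_force: 0.0
clock: 1.1
eef_pos: [0.3881, -0.1252, 0.2904]
tcp_rot: [-0.0, 0.995, -0.098, 0.0]
contact_force: [0.0, -0.7, 0.5]
gripper_width: 1.0
grasp_force: 0.0
[ 0.117 -1.602  0.002 -0.   ]
```

```bash
python3 -m pendant '[0.012,-0.17,0,0,1, 0.024,-0.34,0,0,1, 0.036,-0.51,0,0,1, 0.048,-0.68,0,0,1, 0.06,-0.85,0,0,1]'
python3 -m pendant '[0.011,-0.16,0,0,1, 0.022,-0.32,0,0,1, 0.034,-0.48,0,0,1, 0.048,-0.64,0,0,1, 0.057,-0.752,0,0,1]'
python3 -m pendant '[0,0,0,0,1, 0,0,0,0,1]'
python3 - <<'E'
from h import *
m=camera_model("wrist");im=camera("wrist");cv2.imwrite("pics/w1.png",im[:,:,::-1])
print(read_state()["eef_pos"],m)
E
```

```text
clock: 1.6
eef_pos: [0.4442, 0.0804, 0.2904]
tcp_rot: [0.0, 0.995, -0.098, -0.0]
contact_force: [0.8, -0.3, -0.1]
gripper_width: 1.002
grasp_force: 0.0
clock: 2.1
eef_pos: [0.4949, 0.2625, 0.29]
tcp_rot: [-0.0, 0.995, -0.097, -0.0]
contact_force: [-0.0, 0.1, -0.1]
gripper_width: 1.0
grasp_force: 0.0
clock: 2.3
eef_pos: [0.4945, 0.2603, 0.2899]
tcp_rot: [0.0, 0.995, -0.097, -0.0]
contact_force: [0.8, -0.5, -0.4]
gripper_width: 1.0
grasp_force: 0.0
[0.4944124  0.25972452 0.29007659] {'K': array([[339.21363061,   0.        , 320.13710401],
       [  0.        , 339.21363061, 229.66039463],
       [  0.        ,   0.        ,   1.        ]]), 'R': array([[-1.93817794e-01, -9.81037481e-01,  3.51399101e-04],
       [-9.44409871e-01,  1.86678430e-01,  2.70631037e-01],
       [-2.65564790e-01,  5.21212458e-02, -9.62683083e-01]]), 't': array([0.35053866, 0.36701558, 0.58171296])}
```

View pics/w1.png

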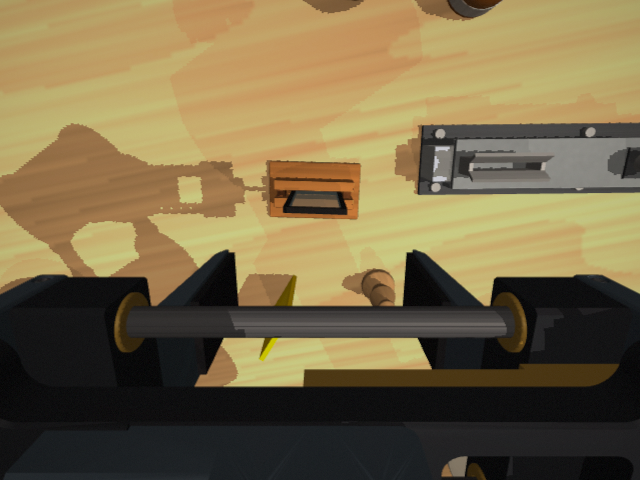

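The wrist picture shows the shield in the rack at about (315,203) with its rubber frame visible. The slot mouth is at about (508,165), the finial at (378,285) and the yellow plate at (280,315). I'll enlarge it.

Run:
```python
from h import *
im=cv2.imread("pics/w1.png")
o=np.vstack([cv2.resize(im[150:230,255:375],(600,400),interpolation=cv2.INTER_CUBIC),cv2.resize(im[135:195,420:600],(600,200),interpolation=cv2.INTER_CUBIC)])
cv2.imwrite("pics/w1c.png",o)
```

```text
(no output)
```

View pics/w1c.png

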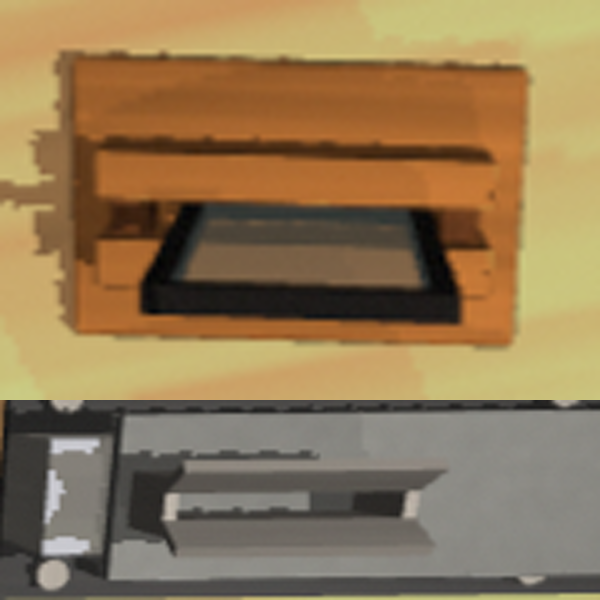

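The close view shows the shield's top face at crop (142..460, 285..322). The slot mouth spans crop u 178..403 and is centred at v of about 506.

Run:
```python
from h import *
s=read_state();m=camera_model("wrist")
P=lambda u,v:(255+u/5,150+v/5)
q=np.array([hit("wrist",P(*p),.132,m)[:2] for p in((145,285),(460,292),(460,322),(142,314))])
print(q.round(4),q.mean(0),[np.linalg.norm(q[i]-q[i-1]).round(4) for i in range(4)])
d=q[0]+q[3]-q[1]-q[2];print("yaw",np.arctan2(d[1],d[0]))
S=lambda u,v:(420+u/3.3333,135+(v-400)/3.3333)
a,b=[hit("wrist",S(*p),.098,m)[:2] for p in((178,508),(403,503))]
print("slot",a,b,(a+b)/2,np.linalg.norm(a-b),np.arctan2(*(a-b)[::-1]))
l=np.array([hit("wrist",S(*p),.11,m)[:2] for p in((185,460),(447,470),(430,552),(178,556))]);print("lips",l.round(4),l.mean(0))
hd=[hit("wrist",S(*p),.098,m)[:2] for p in ((178,495),(178,520),(403,490),(403,517))];print(np.round(hd,4))
r=np.array([hit("wrist",P(*p),.012,m)[:2] for p in((75,57),(525,68),(513,345),(75,330))])
print("rack",r.mean(0),[np.linalg.norm(r[i]-r[i-1]).round(4) for i in range(4)])
d=r[0]+r[3]-r[1]-r[2];print("yaw",np.arctan2(d[1],d[0]))
c=q.mean(0);print(yaw(s["tcp_rot"]),rel([*c,.18],-.2),s["eef_pos"])
```

```text
[[0.5081 0.2927]
 [0.4946 0.2319]
 [0.4886 0.233 ]
 [0.5025 0.2946]] [0.49845247 0.26307789] [np.float64(0.0059), np.float64(0.0623), np.float64(0.0061), np.float64(0.0632)]
yaw 1.350544085011453
slot [0.50445    0.09197799] [0.49214801 0.02198102] [0.498299  0.0569795] 0.07106979654793114 1.3968227578301695
lips [[0.5206 0.0939]
 [0.5021 0.016 ]
 [0.4779 0.0215]
 [0.4918 0.0981]] [0.49810243 0.05736297]
[[0.5085 0.0917]
 [0.5007 0.0923]
 [0.4963 0.0219]
 [0.4877 0.0221]]
rack [0.49971007 0.26571389] [np.float64(0.073), np.float64(0.1172), np.float64(0.0743), np.float64(0.1192)]
yaw 1.3451209918512406
-0.19564848108686006 [ 0.013 -0.016  0.44   0.001] [0.4944124  0.25972452 0.29007659]
```

```bash
python3 -m pendant '[0.012,-0.017,0,0.008,1, 0.012,-0.017,0.15,0.008,1, 0.012,-0.017,0.3,0.008,1, 0.012,-0.017,0.45,0.008,1, 0.012,-0.017,0.5,0.008,1]'
python3 -m pendant '[0,0,0,0,1, 0,0,0,0,1]'
python3 -c "
from h import *
print(rel([.498,.264,.088],-.221))"
```

```text
clock: 2.85
eef_pos: [0.4971, 0.2624, 0.1625]
tcp_rot: [0.001, 0.994, -0.111, -0.002]
contact_force: [-0.4, 0.1, 0.4]
gripper_width: 1.002
grasp_force: 0.0
clock: 3.05
eef_pos: [0.4995, 0.2638, 0.1669]
tcp_rot: [-0.0, 0.994, -0.111, 0.001]
contact_force: [0.2, 0.6, 0.4]
gripper_width: 1.002
grasp_force: 0.0
[-0.006  0.001  0.316 -0.   ]
```

```bash
python3 -m pendant '[-0.005,0,0.08,0,1, -0.005,0,0.16,0,1, -0.005,0,0.24,0,1, -0.005,0,0.31,0,1, -0.005,0,0.31,0,1]'
python3 -m pendant '[0,0,0,0,0.3, 0,0,0,0,0.3, 0,0,0,0,0.3, 0,0,0,0,0.3, 0,0,0,0,0.3]' 15
python3 -m pendant '[0,0,0,0,0.3, 0,0,0,0,0.3, 0,0,0,0,0.3, 0,0,0,0,0.3, 0,0,0,0,0.3]'
```

```text
clock: 3.55
eef_pos: [0.4975, 0.264, 0.088]
tcp_rot: [0.0, 0.994, -0.11, -0.0]
contact_force: [0.1, 1.0, 0.5]
gripper_width: 1.004
grasp_force: 0.0
clock: 4.05
eef_pos: [0.4979, 0.2643, 0.0886]
tcp_rot: [-0.0, 0.994, -0.11, 0.001]
contact_force: [-0.7, 0.9, 6.7]
gripper_width: 0.7
grasp_force: 15.0
clock: 4.55
eef_pos: [0.4979, 0.2643, 0.0886]
tcp_rot: [-0.0, 0.994, -0.11, 0.001]
contact_force: [-0.4, -0.2, 7.5]
gripper_width: 0.701
grasp_force: 15.0
```

The opening is 63.8 mm, which matches the shield's width. Lifting now.

```bash
python3 -m pendant '[0,0,-0.04,0,0, 0,0,-0.1,0,0, 0,0,-0.18,0,0, 0,0,-0.26,0,0, 0,0,-0.34,0,0]'
python3 -m pendant '[0,0,-0.08,0,0, 0,0,-0.16,0,0, 0,0,-0.22,0,0, 0,0,-0.26,0,0, 0,0,-0.26,0,0]'
python3 - <<'E'
from h import *
im=camera("side");cv2.imwrite("pics/s2.png",cv2.resize(im[150:390,200:520,::-1],(800,600),interpolation=cv2.INTER_CUBIC))
print(rel([.4975,.0565,.24],1.39-np.pi/2))
E
```

```text
clock: 5.05
eef_pos: [0.4972, 0.2639, 0.1743]
tcp_rot: [0.0, 0.994, -0.11, -0.0]
contact_force: [0.0, -0.4, -0.8]
gripper_width: 0.702
grasp_force: 15.0
clock: 5.55
eef_pos: [0.4978, 0.2642, 0.2394]
tcp_rot: [-0.001, 0.994, -0.11, 0.001]
contact_force: [0.6, -0.0, -0.9]
gripper_width: 0.702
grasp_force: 15.0
[ 0.182  0.81  -0.007 -0.013]
```

View pics/s2.png

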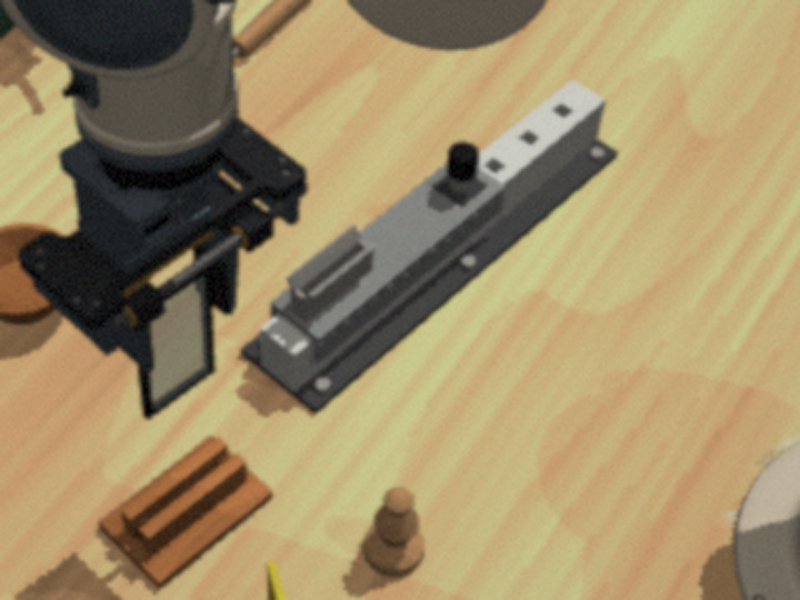

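The shield is held upright, with its bottom corners at crop (148,416) and (213,372). The rack is empty, and the slot is at crop (330,268). Moving over the slot.

```bash
python3 -m pendant '[0.03,0.13,0,0,0, 0.07,0.3,0,-0.006,0, 0.11,0.49,0,-0.012,0, 0.15,0.67,0,-0.012,0, 0.182,0.81,0,-0.012,0]'
python3 -m pendant '[0,0,0,0,0, 0,0,0,0,0, 0,0,0,0,0]'
python3 - <<'E'
from h import *
A=lambda u,v:(200+u*.4,150+v*.4)
a,b=hit("side",A(148,416),.164),hit("side",A(213,372),.164);print("held bottom earlier",a,b,(a+b)/2,np.linalg.norm(a-b))
s=[read_state() for _ in range(1)][0];print(rel([.4975,.0565,.24],1.39-np.pi/2))
m=camera_model("wrist");im=camera("wrist");np.save("w3.npy",im);cv2.imwrite("pics/w3.png",im[:,:,::-1])
E
```

```text
clock: 6.1
eef_pos: [0.4964, 0.0542, 0.2371]
tcp_rot: [0.0, 0.996, -0.092, -0.001]
contact_force: [0.8, -0.0, -0.8]
gripper_width: 0.702
grasp_force: 15.0
clock: 6.4
eef_pos: [0.4971, 0.0571, 0.2374]
tcp_rot: [-0.0, 0.996, -0.091, -0.0]
contact_force: [0.4, 1.7, -0.4]
gripper_width: 0.701
grasp_force: 15.0
held bottom earlier [0.50188327 0.29500202 0.164     ] [0.48607756 0.23795013 0.164     ] [0.49398042 0.26647608 0.164     ] 0.059200828664741495
[ 0.002  0.002 -0.01  -0.001]
```

View pics/w3.png

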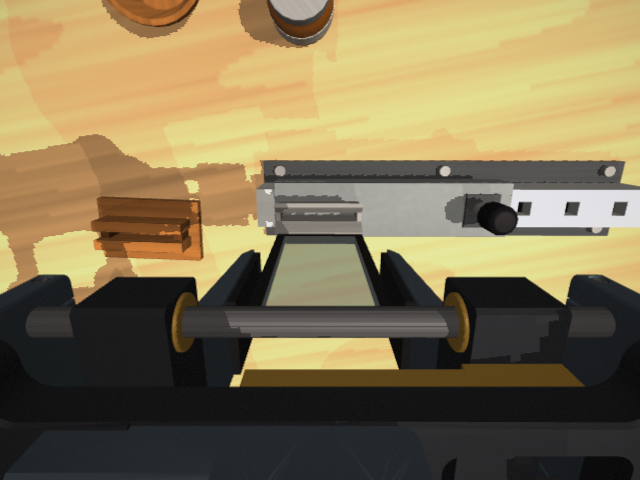

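The wrist picture shows the slot mouth at about (320,215), the held shield's bottom edge at (278..363, 237) just below it, the knob top at (497,217) and the next holes at (524,208), (572,208) and (619,208). I'll check the estimates against these.

Run:
```python
from h import *
m=camera_model("wrist");im=np.load("w3.npy")[:,:,::-1]
h=np.array([hit("wrist",p,.06,m)[:2] for p in((524.5,208.5),(572,208.5),(619.5,208.5))])
u=(h[0]-h[2])/np.linalg.norm(h[0]-h[2]);print("holes",h.round(4),np.linalg.norm(h[0]-h[2]),np.arctan2(u[1],u[0]))
print("knob",h.mean(0)+.1*u,"slot",h.mean(0)+.265*u, "knob from top", hit("wrist",(497,217),.117,m))
y=1.39;U=np.array([np.cos(y),np.sin(y),0]);s=np.array([.4975,.0565,0])
o=cv2.resize(im[185:275,255:385],(780,540),interpolation=cv2.INTER_CUBIC)
for z,e,c in((.098,.036,(0,0,255)),(.07,.036,(255,0,0)),(.164,.032,(0,255,0))):
    for k in(-1,1):
        q=proj("wrist",s+k*e*U+[0,0,z],m);print(z,k,q.round(1));cv2.circle(o,tuple(((q-[255,185])*6).astype(int)),4,c,-1)
cv2.imwrite("pics/w3c.png",o)
```

```text
holes [[ 0.4594 -0.154 ]
 [ 0.4504 -0.2029]
 [ 0.4414 -0.2518]] 0.09948100496521228 1.388281468782067
knob [ 0.46855675 -0.10452896] slot [0.49850479 0.05773044] knob from top [ 0.47448173 -0.09772307  0.117     ]
0.098 -1 [358.6 217.7]
0.098 1 [282.1 217.9]
0.07 -1 [355.6 211.2]
0.07 1 [285.1 211.4]
0.164 -1 [362.9 238.5]
0.164 1 [277.9 238.6]
```

View pics/w3c.png

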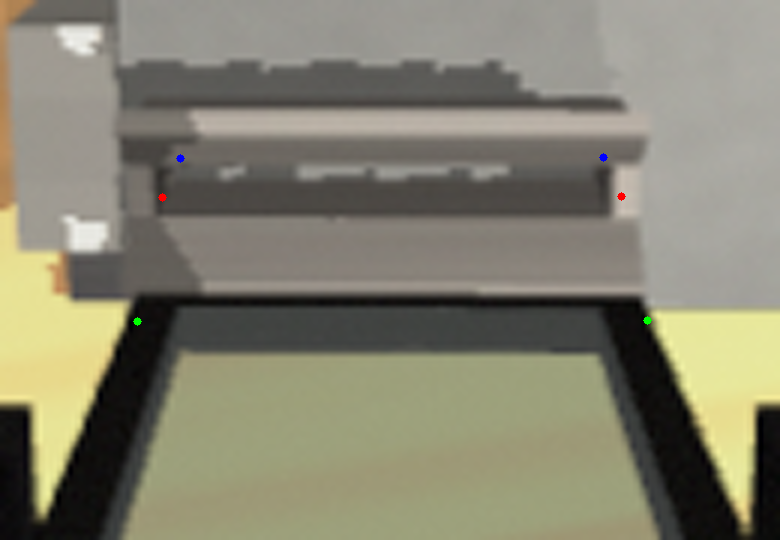

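The slot sits about 1 mm further towards +y than planned. I'll correct for that and lower the shield in stages.

```bash
python3 -m pendant '[0.004,-0.003,0.03,0,0, 0.004,-0.003,0.08,0,0, 0.004,-0.003,0.13,0,0, 0.004,-0.003,0.17,0,0, 0.004,-0.003,0.18,0,0]'
python3 -m pendant '[0,0,0.025,0,0, 0,0,0.05,0,0, 0,0,0.07,0,0, 0,0,0.09,0,0, 0,0,0.09,0,0]'
python3 -c "
from h import *
print(rel([.498,.0573,.147],1.389-np.pi/2))"
```

```text
clock: 6.95
eef_pos: [0.4978, 0.0575, 0.1916]
tcp_rot: [0.0, 0.996, -0.091, -0.001]
contact_force: [0.1, 0.3, -0.4]
gripper_width: 0.703
grasp_force: 15.0
clock: 7.45
eef_pos: [0.4982, 0.057, 0.1698]
tcp_rot: [0.0, 0.996, -0.092, -0.0]
contact_force: [-1.0, 0.8, -0.7]
gripper_width: 0.705
grasp_force: 15.0
[-0.001 -0.001  0.091 -0.001]
```

```bash
python3 -m pendant '[0,0,0.02,0,0, 0,0,0.04,0,0, 0,0,0.06,0,0, 0,0,0.075,0,0, 0,0,0.085,0,0]'
python3 -m pendant '[0,0,0,0,0, 0,0,0,0,0]'
```

```text
clock: 7.95
eef_pos: [0.4984, 0.057, 0.1487]
tcp_rot: [0.0, 0.996, -0.092, -0.0]
contact_force: [0.8, -0.0, -1.1]
gripper_width: 0.698
grasp_force: 15.0
clock: 8.15
eef_pos: [0.4985, 0.057, 0.1492]
tcp_rot: [0.0, 0.996, -0.092, 0.0]
contact_force: [-0.3, 0.2, -0.8]
gripper_width: 0.698
grasp_force: 15.0
```

```bash
python3 -m pendant '[0,0,0.004,0,0, 0,0,0.004,0,0, 0,0,0.008,0,0, 0,0,0.008,0,0]'
python3 -m pendant '[0,0,0.004,0,0, 0,0,0.004,0,0]'
```

```text
clock: 8.55
eef_pos: [0.4984, 0.057, 0.1471]
tcp_rot: [0.0, 0.996, -0.092, -0.0]
contact_force: [0.5, 0.5, -0.8]
gripper_width: 0.699
grasp_force: 15.0
clock: 8.75
eef_pos: [0.4987, 0.0571, 0.1464]
tcp_rot: [-0.0, 0.996, -0.092, 0.0]
contact_force: [-1.1, 1.6, 4.4]
gripper_width: 0.7
grasp_force: 15.0
```

Contact with the floor at z = 0.1464, which matches the expected 0.147. Releasing, then rising clear.

```bash
python3 -m pendant '[0,0,0,0,0.7, 0,0,0,0,1, 0,0,0,0,1, 0,0,0,0,1, 0,0,0,0,1]'
python3 -m pendant '[0,0,0,0,1, 0,0,-0.06,0,1, 0,0,-0.15,0,1, 0,0,-0.25,0,1, 0,0,-0.36,0,1]'
python3 -m pendant '[0,0,-0.1,0,1, 0,0,-0.2,0,1, 0,0,-0.2,0,1, 0,0,-0.2,0,1]'
python3 - <<'E'
from h import *
im=camera("side");cv2.imwrite("pics/s4.png",cv2.resize(im[150:330,280:520,::-1],(800,600),interpolation=cv2.INTER_CUBIC))
print(rel([.468,-.105,.28],1.389-np.pi/2))
E
```

```text
clock: 9.25
eef_pos: [0.4985, 0.057, 0.1461]
tcp_rot: [0.0, 0.996, -0.092, -0.0]
contact_force: [-0.5, 0.7, -1.0]
gripper_width: 0.997
grasp_force: 0.0
clock: 9.75
eef_pos: [0.4981, 0.057, 0.2369]
tcp_rot: [0.0, 0.996, -0.092, -0.0]
contact_force: [0.3, 0.7, 0.4]
gripper_width: 0.997
grasp_force: 0.0
clock: 10.15
eef_pos: [0.4985, 0.057, 0.2862]
tcp_rot: [-0.0, 0.996, -0.092, 0.0]
contact_force: [-0.6, 0.5, -0.6]
gripper_width: 0.998
grasp_force: 0.0
[-0.     0.659  0.022 -0.001]
```

View pics/s4.png

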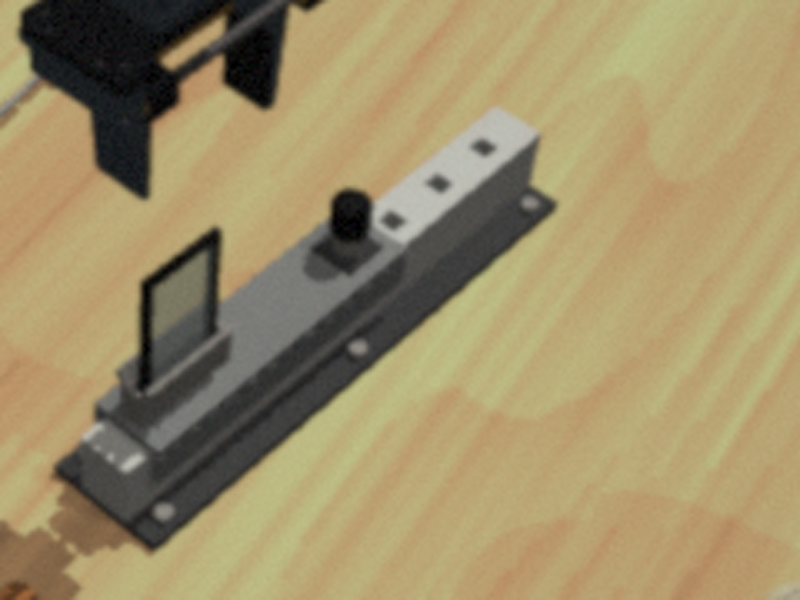

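The shield stands upright in the slot at crop (180,310), and the knob top is at crop (350,200). Going to the knob.

```bash
python3 -m pendant '[0,0.13,0,0,1, 0,0.28,0,0,1, 0,0.44,0,0,1, 0,0.58,0,0,1, 0.002,0.659,0.02,0,1]'
python3 -m pendant '[0,0,0.15,0,1, 0,0,0.3,0,1, 0,0,0.4,0,1, 0,0,0.48,0,1, 0,0,0.48,0,1]'
python3 -m pendant '[0,0,0,0,1]'
python3 -c "
from h import *
print(rel([.4687,-.105,.084],1.389-np.pi/2))"
```

```text
clock: 10.7
eef_pos: [0.4681, -0.1072, 0.2804]
tcp_rot: [0.0, 0.996, -0.092, -0.0]
contact_force: [-0.8, 0.2, 0.4]
gripper_width: 1.001
grasp_force: 0.0
clock: 11.2
eef_pos: [0.4668, -0.1044, 0.1582]
tcp_rot: [-0.001, 0.996, -0.092, -0.003]
contact_force: [-0.6, 0.5, 0.7]
gripper_width: 1.001
grasp_force: 0.0
clock: 11.3
eef_pos: [0.4686, -0.1049, 0.161]
tcp_rot: [-0.0, 0.996, -0.092, -0.001]
contact_force: [0.7, -0.8, -0.2]
gripper_width: 1.003
grasp_force: 0.0
[ 0.001  0.     0.308 -0.   ]
```

```bash
python3 -m pendant '[0,0,0.1,0,1, 0,0,0.2,0,1, 0,0,0.28,0,1, 0,0,0.306,0,1, 0,0,0.306,0,1]'
python3 -m pendant '[0,0,0,0,-0.8, 0,0,0,0,-0.8, 0,0,0,0,-0.8, 0,0,0,0,-0.8, 0,0,0,0,-0.8]' 30
python3 -m pendant '[0,0,0,0,-0.8, 0,0,0,0,-0.8, 0,0,0,0,-0.8, 0,0,0,0,-0.8]'
```

```text
clock: 11.8
eef_pos: [0.4691, -0.1051, 0.0849]
tcp_rot: [-0.0, 0.996, -0.092, -0.0]
contact_force: [-0.1, 0.2, -0.2]
gripper_width: 1.001
grasp_force: 0.0
clock: 12.3
eef_pos: [0.469, -0.1051, 0.0849]
tcp_rot: [0.0, 0.996, -0.092, 0.0]
contact_force: [0.1, 0.1, -0.9]
gripper_width: 0.592
grasp_force: 0.0
clock: 12.7
eef_pos: [0.4689, -0.1051, 0.0847]
tcp_rot: [0.0, 0.996, -0.092, -0.0]
contact_force: [0.4, 0.2, -0.9]
gripper_width: 0.293
grasp_force: 30.0
```

```bash
python3 -m pendant '[0,0,-0.02,0,-0.8, 0,0,-0.04,0,-0.8, 0,0,-0.06,0,-0.8, 0,0,-0.074,0,-0.8, 0,0,-0.074,0,-0.8]'
python3 -m pendant '[0,0,0,0,-0.8, 0,0,0,0,-0.8]'
python3 - <<'E'
from h import *
m=camera_model("wrist");im=camera("wrist");cv2.imwrite("pics/w5.png",im[:,:,::-1])
E
```

```text
clock: 13.2
eef_pos: [0.4689, -0.1051, 0.1036]
tcp_rot: [0.0, 0.996, -0.092, 0.0]
contact_force: [-0.8, -0.3, -5.7]
gripper_width: 0.298
grasp_force: 30.0
clock: 13.4
eef_pos: [0.4689, -0.1051, 0.103]
tcp_rot: [-0.0, 0.996, -0.092, -0.0]
contact_force: [1.2, -1.0, -5.7]
gripper_width: 0.292
grasp_force: 30.0
```

View pics/w5.png

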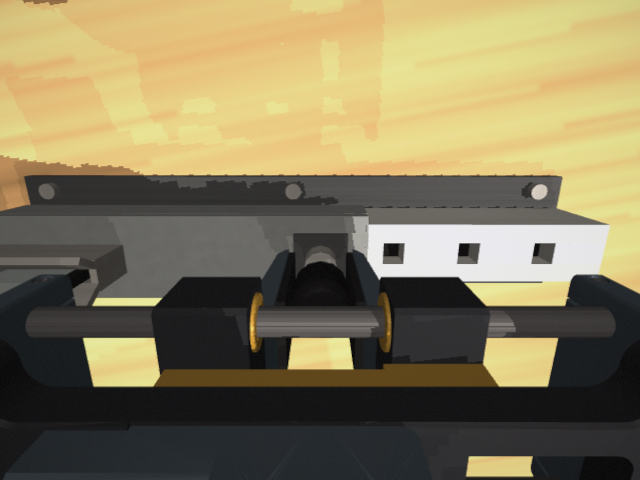

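The knob is lifted by about 18 mm with a 5.7 N spring load. The wrist picture shows it gripped at (320,280) and the next hole at (393,253). Sliding 50 mm.

```bash
python3 -m pendant '[0,0.03,0,0,-0.8, 0,0.06,0,0,-0.8, 0,0.1,0,0,-0.8, 0,0.14,0,0,-0.8, 0,0.17,0,0,-0.8]'
python3 -m pendant '[0,0.015,0,0,-0.8, 0,0.03,0,0,-0.8, 0,0.03,0,0,-0.8, 0,0.03,0,0,-0.8]'
python3 -c "
from h import *
u=np.array([np.cos(1.389),np.sin(1.389)]);d=read_state()['eef_pos'][:2]-[.4689,-.1051]
print(-d@u, d@[u[1],-u[0]])"
```

```text
clock: 13.95
eef_pos: [0.4608, -0.148, 0.1031]
tcp_rot: [-0.0, 0.996, -0.092, -0.0]
contact_force: [1.2, 2.3, -6.0]
gripper_width: 0.294
grasp_force: 30.0
clock: 14.35
eef_pos: [0.4597, -0.1544, 0.1032]
tcp_rot: [0.0, 0.996, -0.092, -0.0]
contact_force: [-1.3, -1.7, -6.5]
gripper_width: 0.297
grasp_force: 30.0
0.05012023419129472 -0.00011455505576572775
```

Travelled 50.1 mm. Lowering the pin in the grip.

```bash
python3 -m pendant '[0,0,0.015,0,-0.8, 0,0,0.03,0,-0.8, 0,0,0.045,0,-0.8, 0,0,0.06,0,-0.8, 0,0,0.07,0,-0.8]'
python3 -m pendant '[0,0,0.004,0,-0.8, 0,0,0.004,0,-0.8, 0,0,0.004,0,-0.8]'
```

```text
clock: 14.85
eef_pos: [0.4598, -0.1541, 0.0853]
tcp_rot: [-0.0, 0.996, -0.092, -0.0]
contact_force: [-1.4, -1.6, -3.1]
gripper_width: 0.292
grasp_force: 30.0
clock: 15.15
eef_pos: [0.4598, -0.1542, 0.0847]
tcp_rot: [-0.0, 0.996, -0.092, -0.0]
contact_force: [-1.5, -0.1, -2.7]
gripper_width: 0.295
grasp_force: 30.0
```

```bash
python3 -m pendant '[0,0,0.003,0,-0.8, 0,0,0.003,0,-0.8, 0,0,0.006,0,-0.8, 0,0,0.006,0,-0.8]'
python3 - <<'E'
from h import *
im=camera("side");cv2.imwrite("pics/s6.png",cv2.resize(im[150:330,280:520,::-1],(800,600),interpolation=cv2.INTER_CUBIC))
E
```

```text
clock: 15.55
eef_pos: [0.4601, -0.1543, 0.0842]
tcp_rot: [0.0, 0.996, -0.092, 0.001]
contact_force: [-8.1, 2.2, 26.0]
gripper_width: 0.294
grasp_force: 30.0
```

View pics/s6.png

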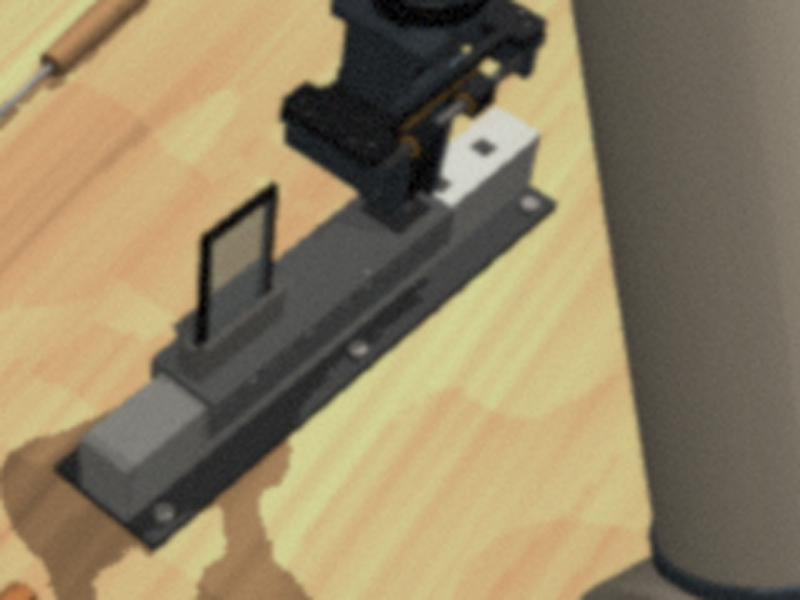

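The pin is on its stop, the section has moved one hole on, and the shield is standing at crop (237,265). The tool is pressing down with 26 N, so I'll ease that off slightly and hand in.

```bash
python3 -m pendant '[0,0,-0.003,0,-0.8, 0,0,-0.003,0,-0.8, 0,0,-0.003,0,-0.8, 0,0,-0.003,0,-0.8, 0,0,-0.003,0,-0.8]'
python3 -c "
from plant import *
print(finish_job())"
```

```text
clock: 16.1
eef_pos: [0.4599, -0.1542, 0.0844]
tcp_rot: [0.0, 0.996, -0.092, 0.0]
contact_force: [-3.4, 0.4, 11.3]
gripper_width: 0.295
grasp_force: 30.0
the job is handed in; nothing more can be done
None
```

I handed the job in at 16.1 s: the shield stands in the slot and is let go, the section is one hole on with the pin home, and the gripper still holds the knob at 30 N; no verdict was returned.

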